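# Open the lamp compartment of the slit-lamp supply box

## Robot

A 6-joint arm with a two-finger parallel gripper is mounted at the origin on the work surface. World frame = base frame: x ahead of the robot, y to its left, z up, the work surface at z = 0. Lengths are in mm, angles in rad, forces in N, time in s.
With the tool pointing down it reaches from about 300 to 1000 mm from the base axis. Payload 5.1 kg.
Tool frame: the origin (TCP) lies at the very end of the fingers, on their centre line; the grasp point (between the pads) lies 19 mm behind it; x points along the fingers, y is the direction in which the jaws open and shut, and the axes are right-handed (so a half turn about x gives the same grasp; the last joint's range is limited). The gripper opens to 95 mm and grips with 3 to 60 N. Pads are 20 mm wide; open, the fingers measure 119 mm over their backs; the gripper's body (75 mm by 180 mm) begins 59 mm behind the grasp point.
Start: joints at [1.174, 0.124, 1.65, -0, 1.367, -0.083], TCP at [200.66, 618.24, 214.656] pointing down, gripper open.
Joint ranges: [-2.61, 2.61], [-1.02, 2.33], [0.03, 2.71], [-1.35, 4.49], [0.32, 2.68], [-2.91, 2.91]. Speed limits (rad/s): [2.57, 2.57, 3.14, 3.14, 3.14, 3.14].

## Interface

Orientations are given as a 3x3 rotation matrix whose columns are the frame's x, y, z axes.
In Python, from workcell import arm gives the robot as it stands.
- The arm moves only by the tool step_arm, never from a script. Its argument "motion" is a list of rows, each a list of 7 numbers: the turn, a rotation vector about the tool's x, y, z in rad, then the shift along the tool's x, y, z in cm, then the opening in per cent of the stroke, from 0 (shut) to 100 (fully open). A call has 1 to 8 rows; each row is the pose to reach, as a shift and turn from the pose commanded when the call began, along the tool's axes at that moment; what a row does not reach only later rows make up. A row lasts 1/8 s, in which the tool goes at most 62.5 mm and 10.7 degrees, less where a joint would pass 70% of its speed; a pose out of reach is approached as far as the arm can. A call with a gripper value outside its range is refused whole. The fingers move at their own pace and stop on an object; "grip_force" is the grip in N (left out, the last holds). Time passes only in rows, so rows that repeat a pose let the fingers close. It gives the time, the measured TCP pose, the force and the opening at its end, in the units of the state.
- arm.get_obs(): the state, without advancing time (a new reading comes with each control period).
- arm.capture(name): name is "side" or "top" or "wrist"; returns the picture (420x560x3 uint8, blue, green, red); there is no depth.
- arm.camera_info(name): a dict with "fx", "fy", "cx", "cy" (pixels), "eye" and "attitude" of the camera in the world; the wrist camera has in their place "tool_from_camera" (4x4, takes a point from camera to tool coordinates, whose origin is the TCP and whose axes are the tool frame's). Camera axes: x right, y up, looking along -z (the intrinsics and any distortion apply to the point x, -y, -z); pixel columns grow to the right and rows downward; lengths in mm; the calibration is good to about 2 mm. A picture is of the moment at which its call begins: read the wrist's pose just before it. camera_info takes no time and is no camera call.
- arm.job_done(): hands the job in, once; it reports no verdict.
Trained networks look in the newest picture that a camera, given by its name, has taken for a name from the list of things; names that differ only in an ending like _2 or _b are one class to them, and where a whole thing is asked for, a point or a joint stands for the part that bears it (a point fixed in the world has none). Each returns a list of dicts, best first, with "conf" (0 to 1); they miss things now and then, are a little off and sometimes report something else, mostly with a low value. They report only what shows in the picture. A call takes as long as a camera call. They do not tell look-alikes from the thing itself.
- arm.search_frame(target, camera): "rect" ([centre column, centre row, width, height] in pixels, round what is visible of it).
- arm.silhouettes(target, camera): "mask" (420x560 bool, what is visible of it) and "rect" ([centre column, centre row, width, height] in pixels, round what is visible of it).
The state is a dict: "time": time; "q": joint angles; "joint_vel": joint speeds; "joint_efforts": joint torques, N m; "position": TCP position; "orientation": TCP orientation; "wrist_force": force on the tool from outside, world axes, zero at the start; "ft_torque": the same for the moment, N m; "gripper_width": opening from 0.0 (shut) to 1.0 (fully open).
Only numpy, scipy, OpenCV 4.12 (cv2) and the standard library are available. Lean on these libraries where they do the work, as an engineer would, in place of code of your own. Each camera call takes 0.05 s, during which the arm holds its last target.

## Task

On the grey supply box, press the blue snap tab fully in, then push the white lamp cover out from under its dark guides and onto the open landing of the box, until the whole cover is clear of the guides. Only press and push: the cover must stay flat on the deck and never be lifted, and it must end lying inside the landing's kerbs. Leave the eye-drop bottle, the lens case and the trial lens where they are.

Things in the scene. Friction and masses are not known exactly. Their poses are not given: they have to be found in the camera images.
- supply_box: Grey fixed box, 250 (x) x 175 mm (y -70 to +105), flat deck at z = 55 mm. Origin on the table under the middle of the cover's track; +x = the way the cover is pushed off, z up. In its frame the cover's seat spans x -115 to -20 mm between dark guides, inner walls at y = +-46.5, with lips (tops 11.5 mm above the deck, free gap between them 78 mm) holding the cover's edges down. Tab: +y side.
- guide_end (a point): Point on the deck (box frame -20, 0, 55 mm) where the guides end and the landing begins; axes as the box's. The landing is the open deck from here to a 6 mm high end stop 139 mm further along +x, between 6 mm high kerbs at y = +-46.5 mm. Under the seat is the open lamp compartment.
- tab (a joint): Blue snap tab, m pressed in: 0 out, 0.009 fully in. Pressing straight down takes 5 to 6 N; no return spring, it stays where left. Its catch, a blue block on the deck just ahead of the cover's front edge (box frame x -18.5 to -6.5, y +-20 mm), stands 6 mm proud when out and blocks the cover; fully in it sinks 3 mm below the deck and the cover slides over it.
- tab_top (a point): Centre of the top face of the blue press pad, 34 x 34 mm, at (-13, 82) mm in the box frame, beside the guides; 22 mm above the deck when out, 13 mm when fully in. Moves with the tab; z up.
- cover: Loose white cover, 90 x 90 x 6 mm, about 0.12 kg, starting latched on its seat, centre at about (-65, 0) mm in the box frame. Origin: centre of its underside, on the deck; x = the way it is pushed off, z up. On top a push rib 68 mm across: upright rear face (orange, top edge too) 5 mm behind the centre, top 24 mm above the underside, sloping down to the front. Behind the rib it is flat for 40 mm.
- rib_face (a point): Centre of the rib's upright rear face, the face to push on: 15 mm above the cover's underside, faces -x of the cover.
- cover_rear_left (a point): Rear left corner of the cover's underside (cover frame -45, +45, 0 mm).
- cover_rear_right (a point): Rear right corner of the cover's underside (cover frame -45, -45, 0 mm).
- drop_bottle: Bystander: white eye-drop bottle with a red cap, 32 mm across, 62 mm tall, standing loose on the table. Origin in the centre of its underside.
- lens_case: Bystander: contact-lens case with a green and a blue screw lid, 73 x 35 x 18 mm, loose on the table. Origin in the centre of its underside.
- trial_lens: Bystander: round red-rimmed trial lens, 38 mm across with a 23 mm tab, 5 mm thick, lying loose on the table. Origin under the lens centre.
Things that resemble listed ones, but are neither listed nor needed, are in the scene too. Several things have the shape of the cover; the one meant has the colours described above.

How it is judged:
By the outcome, as a careful person would: the job done as asked, in the order asked, and still so for the second after the job is handed in, with the robot touching nothing.
It also fails if it takes over 43 s, if anything falls off the work surface, if the arm or the gripper's body presses on something with over 40 N, if the wrist force passes 120 N, or if a joint passes its speed limit or range.

## Working session

There is one attempt and no reset: what is moved stays moved. The work goes in short steps, Python scripts to look and compute and a tool call to move; the robot and the scene stay as the last step left them, time stands still between calls to the robot, and variables do not carry over. Pictures are saved under pics/ and viewed, and the job is handed in when it is done.

Besides the shell and the picture viewer there is one more tool, called after "Call:" as name(argument=value, ...), one argument or row to a line, values as JSON. step_arm: Moves the arm, as the interface text tells. Its arguments: {"type":"object","properties":{"motion":{"type":"array","items":{"type":"array","items":{"type":"number"}}},"grip_force":{"type":"number"}},"required":["motion"]}

```bash
mkdir -p pics
python3 - <<'E'
from workcell import arm
import cv2,json
o=arm.get_obs()
for k in o: print(k,o[k])
for n in("side","top","wrist"):
    im=arm.capture(n); cv2.imwrite(f"pics/{n}0.png",im); print(n,arm.camera_info(n))
E
```

```text
time 0.0
q [ 1.17443457e+00  1.24506534e-01  1.65165124e+00 -5.38384525e-05
  1.36750698e+00 -8.25706101e-02]
joint_vel [ 0.00091359 -0.00117613 -0.00201654 -0.00071381  0.0005058   0.00102375]
joint_efforts [-9.02565243e-04 -4.17614865e+01 -3.59926987e+01  7.73282954e-02
  4.92539210e-02 -1.87661863e-04]
position [200.41029375 617.66175703 213.39958862]
orientation [[-7.51321423e-04  3.08655702e-01  9.51173535e-01]
 [-1.93180701e-03  9.51171580e-01 -3.08656593e-01]
 [-9.99997852e-01 -2.06938401e-03 -1.18372337e-04]]
wrist_force [-0.0075263  -0.42107367 -0.09349654]
ft_torque [-0.04822621  0.01488504  0.00912124]
gripper_width 0.9978835558168022
side {'fx': 486.3905956360463, 'fy': 486.3905956360463, 'cx': 274.4470370716163, 'cy': 200.6472464958711, 'eye': array([ 180.78241479, -603.60807221,  658.9829393 ]), 'attitude': array([[ 0.86947683,  0.32161063, -0.37493552],
       [-0.49382534,  0.5473157 , -0.67570856],
       [-0.01210696,  0.7726656 ,  0.6346978 ]])}
top {'fx': 461.86883045716763, 'fy': 461.86883045716763, 'cx': 283.3743167071368, 'cy': 208.58296001388734, 'eye': array([ 326.83482923,   32.59033483, 1026.56641748]), 'attitude': array([[ 0.05797218,  0.97224889, -0.22665242],
       [-0.99831699,  0.05610552, -0.01467483],
       [-0.00155113,  0.22712169,  0.97386515]])}
wrist {'fx': 293.4099581849148, 'fy': 293.4099581849148, 'cx': 282.80899338322627, 'cy': 209.1484101351721, 'tool_from_camera': array([[ 1.42070511e-03,  2.66455183e-01, -9.63846262e-01,
        -1.69617012e+02],
       [ 9.99998575e-01,  5.00120761e-04,  1.61225179e-03,
         6.03408848e-01],
       [ 9.11632371e-04, -9.63847179e-01, -2.66454093e-01,
        -7.39046799e+01],
       [ 0.00000000e+00,  0.00000000e+00,  0.00000000e+00,
         1.00000000e+00]])}
```

View pics/side0.png

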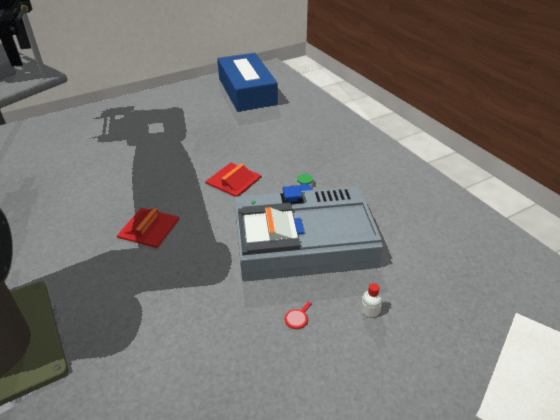

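View pics/top0.png

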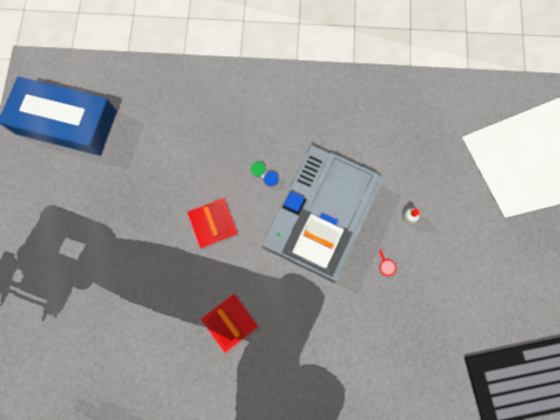

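View pics/wrist0.png

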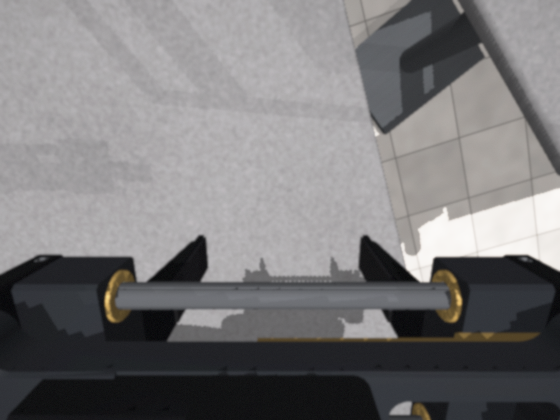

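The white cover with the orange rib, on the box (top 319,241; side 270,228), is the target. The red look-alikes at top (212,223) and (230,323) are not.

Run:
```python
from workcell import arm
import cv2,numpy as np
t=cv2.imread("pics/top0.png"); s=cv2.imread("pics/side0.png")
cv2.imwrite("pics/topc.png",cv2.resize(t[135:285,255:395],None,fx=4,fy=4,interpolation=cv2.INTER_CUBIC))
cv2.imwrite("pics/sidec.png",cv2.resize(s[165:285,225:390],None,fx=4.8,fy=4.8,interpolation=cv2.INTER_CUBIC))
for n in("top","side"):
  for k in("supply_box","cover","tab"):
    for r in arm.search_frame(k,n): print(n,k,np.round(r["rect"],1),round(r["conf"],2))
```

```text
top supply_box [322.6 214.1 114.5 136.6] 0.88
top cover [320.1 242.6  56.1  52.9] 0.93
top cover [230.8 324.2  56.4  55.8] 0.89
top cover [211.1 221.9  48.9  45.8] 0.56
top tab [309.6 211.2  55.9  28.7] 0.66
side supply_box [307.7 230.  147.   97.8] 0.66
side cover [234.  181.2  53.7  35.7] 0.79
side cover [148.5 225.9  65.   42.6] 0.7
side cover [270.  226.8  52.8  36.3] 0.67
side tab [291.9 209.2  20.9  48.3] 0.59
```

View pics/topc.png

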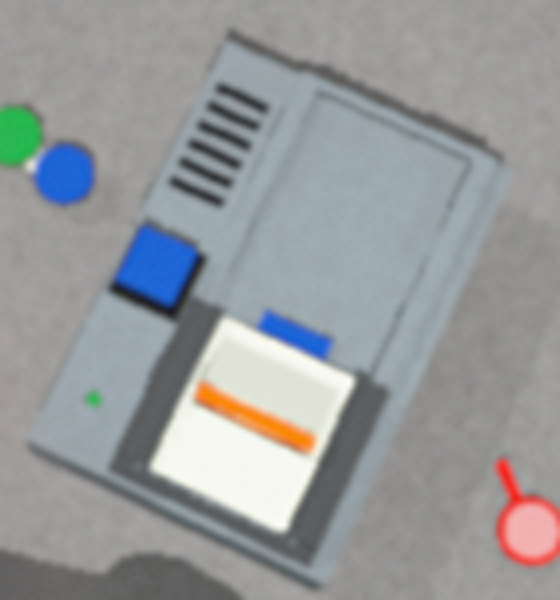

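View pics/sidec.png

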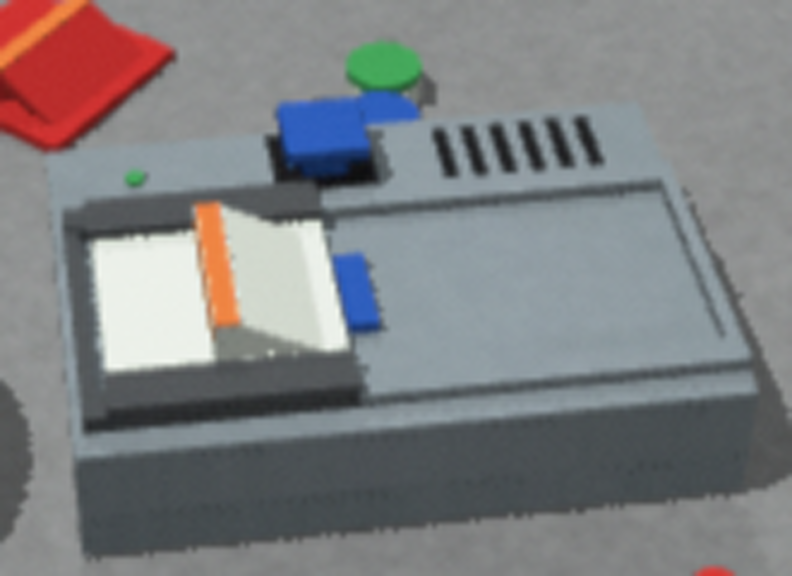

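```bash
cat > h.py <<'E'
import numpy as np,cv2
from workcell import arm
def proj(n,P,pose=None):
    c=arm.camera_info(n); P=np.atleast_2d(P).astype(float)
    if n=="wrist":
        T=c["tool_from_camera"]; p,R=pose
        q=((P-p)@R - T[:3,3])@T[:3,:3]
    else: q=(P-c["eye"])@np.array(c["attitude"])
    return np.c_[c["fx"]*q[:,0]/-q[:,2]+c["cx"], c["fy"]*-q[:,1]/-q[:,2]+c["cy"]]
def b2w(P,x,y,a):
    P=np.atleast_2d(P).astype(float); c,s=np.cos(a),np.sin(a)
    return np.c_[x+c*P[:,0]-s*P[:,1], y+s*P[:,0]+c*P[:,1], P[:,2]]
E
cat > fit.py <<'E'
from h import *
from scipy.optimize import least_squares
B=[[-125,105,55],[-125,-70,55],[125,105,55],[125,-70,55],[-13,82,77]]
T=np.array([[32,443],[318,585],[230,35],[508,163],[159,265]])/4+[255,135]
S=np.array([[48,155],[78,458],[640,105],[755,390],[325,126]])/4.8+[225,165]
f=lambda v:np.r_[(proj("top",b2w(B,*v))-T).ravel(),(proj("side",b2w(B,*v))-S).ravel()]
best=min((least_squares(f,[400,0,a]) for a in(0,1,-1,2,-2,-.5)),key=lambda r:r.cost)
print(best.x,best.cost); print(best.fun.reshape(-1,2).round(2))
g=lambda v:f(v)[:10]; r=least_squares(g,best.x); print("top",r.x)
g=lambda v:f(v)[10:]; r=least_squares(g,best.x); print("side",r.x)
x=best.x
# overlay
M=[[-115,46.5,55],[-20,46.5,66.5],[-20,39,66.5],[-20,-39,66.5],[119,46.5,61],[119,-46.5,61],[-18.5,20,61],[-6.5,-20,61],[-70,34,79],[-70,-34,79],[-110,39,61],[-110,-39,61],[-30,65,77],[4,99,77],[4,65,77],[-30,99,77]]
for n,o,k,fn in(("top",(255,135),4,"topc"),("side",(225,165),4.8,"sidec")):
    im=cv2.imread(f"pics/{fn}.png")
    for p in (proj(n,b2w(M+B,*x))-o)*k: cv2.circle(im,tuple(int(v) for v in p),3,(255,0,255),-1)
    cv2.imwrite(f"pics/{fn}_o.png",im)
E
python3 fit.py
```

```text
[ 5.49006878e+02 -5.57091057e+01 -3.92690895e-01] 13.300151938318482
[[-1.5  -1.97]
 [ 2.17 -1.24]
 [-1.15  0.12]
 [ 1.61  0.8 ]
 [-0.52 -1.51]
 [-1.08 -0.02]
 [-1.2   1.02]
 [-0.79 -0.38]
 [ 0.79  1.06]
 [-0.86 -0.46]]
top [ 5.47354827e+02 -5.55033665e+01 -3.90482752e-01]
side [ 5.50514742e+02 -5.52820957e+01 -3.95386749e-01]
```

View pics/topc_o.png

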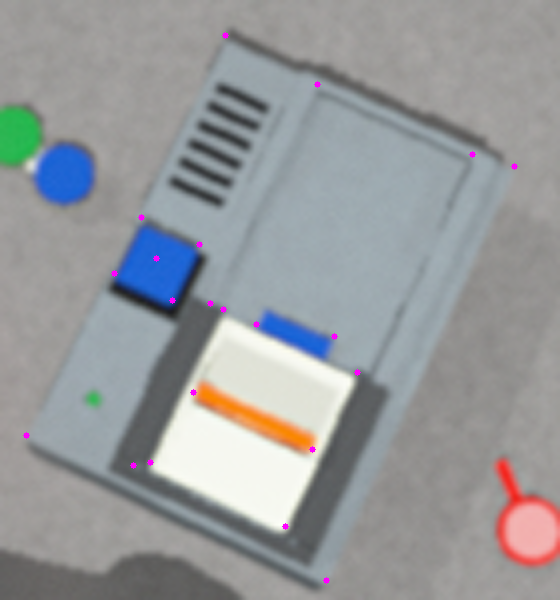

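View pics/sidec_o.png

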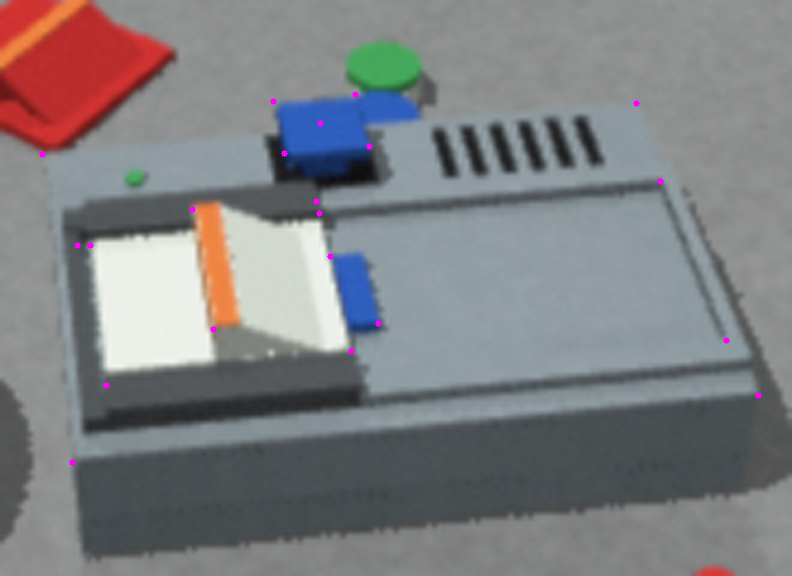

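```bash
cat >> h.py <<'E'
BOX=(549.0,-55.7,-0.3927)
def rel(target,cp,R):  # world target mm -> tool axes cm
    return (np.array(R).T@(np.array(target)-np.array(cp))/10).round(2)
E
python3 - <<'E'
from h import *
R=arm.get_obs()["orientation"]; cp=[200.66,618.24,214.656]
pad=b2w([[-13,82,77]],*BOX)[0]; print(pad)
print(proj("top",[cp]), proj("top",[pad]))
print("rel above pad z200",rel([pad[0],pad[1],200],cp,R))
c=arm.camera_info("top")
def back(u,v,z):
    A=np.array(c["attitude"]);d=A@np.array([(u-c["cx"])/c["fx"],-(v-c["cy"])/c["fy"],-1]);return c["eye"]+d*(z-c["eye"][2])/d[2]
print(back(105,150,0),back(60,115,60))
E
```

```text
[568.36968167  25.0329885   77.        ]
[[-70.64041673 372.92004181]] [[294.230276   199.74493239]]
rel above pad z200 [  1.47 -45.07  53.29]
[682.89633372 475.34585179   0.        ] [739.28805098 563.11504017  60.        ]
```

Call:
step_arm(
  motion=[
    [0.01,0,0,0,-2,2.4,0],
    [0.02,0,0,0,-5,5.9,0],
    [0.03,0,0,0,-8.5,10.0,0],
    [0.04,0,0,0,-12,14.2,0],
    [0.05,0,0,0,-15.5,18.3,0],
    [0.06,0,0,0,-19,22.5,0],
    [0.07,0,0,0,-22.5,26.6,0],
    [0.0786,0,0,0,-26,30.7,0],
  ],
)

```text
time: 1.45
position: [413.1, 274.7, 215.0]
orientation: [[0.001, 0.383, 0.924], [0.001, 0.924, -0.383], [-1.0, 0.001, 0.001]]
wrist_force: [1.4, 0.8, 0.9]
gripper_width: 0.213
```

Call:
step_arm(
  motion=[
    [0,0,0,0.2,-3.0,4.2,0],
    [0,0,0,0.5,-6.2,8.6,0],
    [0,0,0,0.8,-9.4,13.0,0],
    [0,0,0,1.1,-12.4,17.2,0],
    [0,0,0,1.3,-15.0,21.0,0],
    [0,0,0,1.5,-16.6,23.2,0],
    [0,0,0,1.5,-17.2,24.0,0],
    [0,0,0,1.5,-17.2,24.0,0],
  ],
)

```text
time: 2.45
position: [568.3, 25.5, 199.7]
orientation: [[-0.0, 0.383, 0.924], [0.0, 0.924, -0.383], [-1.0, 0.0, -0.0]]
wrist_force: [0.2, -0.1, 0.1]
gripper_width: 0.006
```

Run:
```python
from h import *
o=arm.get_obs(); im=arm.capture("wrist"); cv2.imwrite("pics/w1.png",im)
np.savez("w1.npz",p=o["position"],R=o["orientation"]); print(o["position"],o["orientation"],o["gripper_width"],o["wrist_force"],o["time"])
M=[[-125,105,55],[-125,-70,55],[125,105,55],[125,-70,55],[-30,65,77],[4,99,77],[4,65,77],[-30,99,77],[-70,34,79],[-70,-34,79],[-20,39,66.5],[-20,-39,66.5],[-110,39,61],[-110,-39,61]]
P=proj("wrist",b2w(M,*BOX),(o["position"],np.array(o["orientation"])))
v=cv2.resize(im,None,fx=1.42,fy=1.42)
for q in P: cv2.circle(v,tuple(int(a*1.42) for a in q),3,(255,0,255),-1)
cv2.imwrite("pics/w1o.png",v)
```

```text
[568.33537196  25.54210911 199.65047106] [[-3.00072337e-04  3.82899868e-01  9.23789804e-01]
 [ 3.46512391e-04  9.23789830e-01 -3.82899766e-01]
 [-9.99999895e-01  2.05206986e-04 -4.09883321e-04]] 0.005869648800444376 [ 0.18928932 -0.05225414  0.08065372] 2.45
```

View pics/w1o.png

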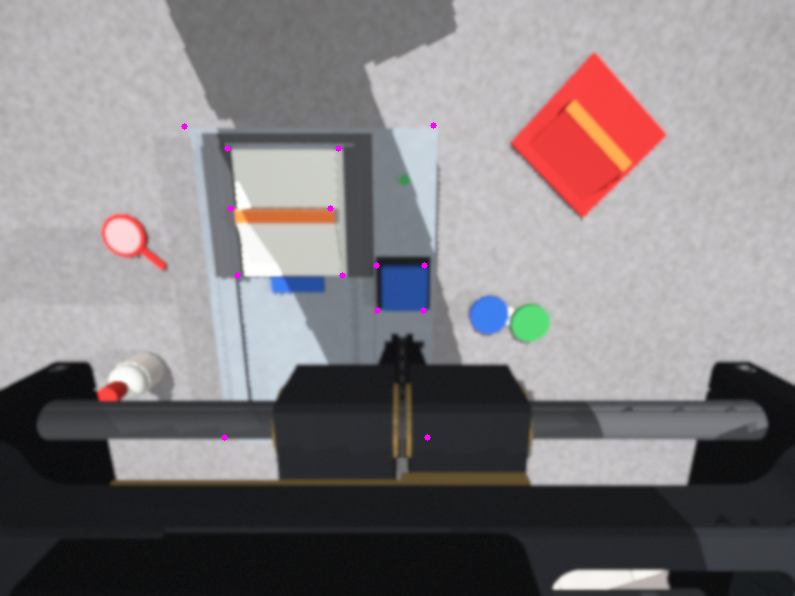

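The overlay matches to about 3 mm: wrist view, pad at (405,288), cover at (288,212), rib at (285,215). The white cover with orange rib is confirmed, with the fingers shut over the pad. Next, press the tab.

Call:
step_arm(
  motion=[
    [0,0,0,4,0.1,0,0],
    [0,0,0,8,0.1,0,0],
    [0,0,0,11,0.1,0,0],
    [0,0,0,12,0.1,0,0],
    [0,0,0,12.4,0.1,0,0],
    [0,0,0,12.7,0.1,0,0],
    [0,0,0,13.0,0.1,0,0],
    [0,0,0,13.2,0.1,0,0],
  ],
)

```text
time: 3.5
position: [569.6, 26.8, 69.4]
orientation: [[0.002, 0.382, 0.924], [0.001, 0.924, -0.382], [-1.0, 0.001, 0.002]]
wrist_force: [-3.0, 2.4, 4.8]
gripper_width: 0.007
```

Call:
step_arm(
  motion=[
    [0,0,0,0.1,0,0,0],
    [0,0,0,0.3,0,0,0],
    [0,0,0,0.4,0,0,0],
    [0,0,0,0.4,0,0,0],
  ],
)

```text
time: 4.0
position: [569.9, 26.8, 67.6]
orientation: [[0.001, 0.382, 0.924], [0.001, 0.924, -0.382], [-1.0, 0.001, 0.001]]
wrist_force: [-9.7, 2.1, 20.2]
gripper_width: 0.005
```

Call:
step_arm(
  motion=[
    [0,0,0,-1,0,0,0],
    [0,0,0,-4,0,0,0],
    [0,0,0,-7,-1.5,-1.5,0],
    [0,0,0,-7,-4.0,-4.0,10],
    [0,0,0,-7,-6.5,-6.2,32],
    [0,0,0,-7,-8.2,-7.4,32],
    [0,0,0,-7,-8.2,-7.4,32],
    [0,0,0,-7,-8.2,-7.4,32],
  ],
)

```text
time: 5.0
position: [469.8, -21.1, 133.9]
orientation: [[0.001, 0.383, 0.924], [-0.0, 0.924, -0.383], [-1.0, 0.0, 0.001]]
wrist_force: [-0.0, -0.5, -0.0]
gripper_width: 0.315
```

Run:
```python
from h import *
o=arm.get_obs();print(o["position"],o["gripper_width"],o["wrist_force"],o["time"])
p,R=np.array(o["position"]),np.array(o["orientation"])
a=arm.capture("side");b=arm.capture("wrist");t=arm.capture("top")
print("tool box xy",((p-[BOX[0],BOX[1],0])@b2w([[1,0,0],[0,1,0],[0,0,1]],0,0,BOX[2]).T))
s=cv2.resize(a[165:285,225:390],None,fx=4.8,fy=4.8,interpolation=cv2.INTER_CUBIC);cv2.imwrite("pics/s2.png",s)
v=cv2.resize(b,None,fx=1.42,fy=1.42)
M=[[-30,65,68],[4,99,68],[4,65,68],[-30,99,68],[-70,34,79],[-70,-34,79],[-20,39,61],[-20,-39,61],[-110,39,61],[-110,-39,61]]
for q in proj("wrist",b2w(M,*BOX),(p,R)): cv2.circle(v,tuple(int(a*1.42) for a in q),3,(255,0,255),-1)
cv2.imwrite("pics/w2.png",v)
```

```text
[469.80587858 -21.13463937 133.87728896] 0.3150660627813477 [-0.02962063 -0.50595239 -0.02763778] 5.0
tool box xy [-86.39342021   1.62787167 133.87728896]
```

View pics/s2.png

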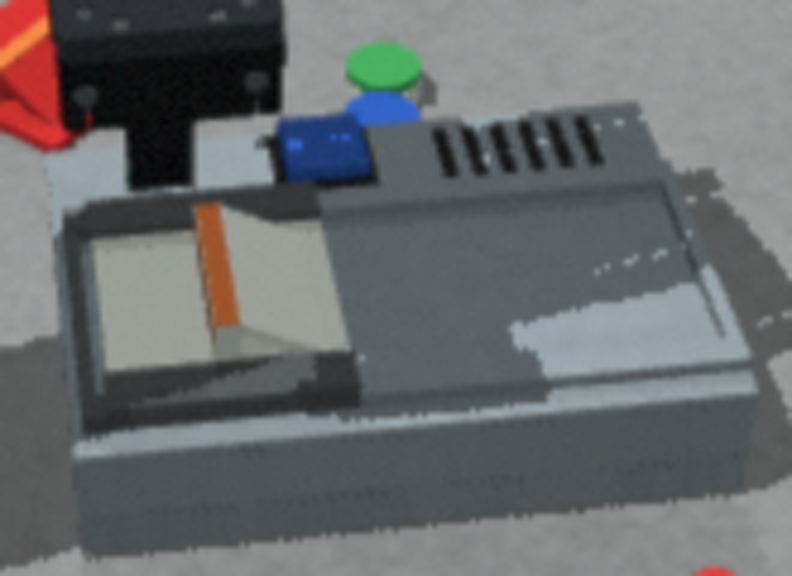

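View pics/w2.png

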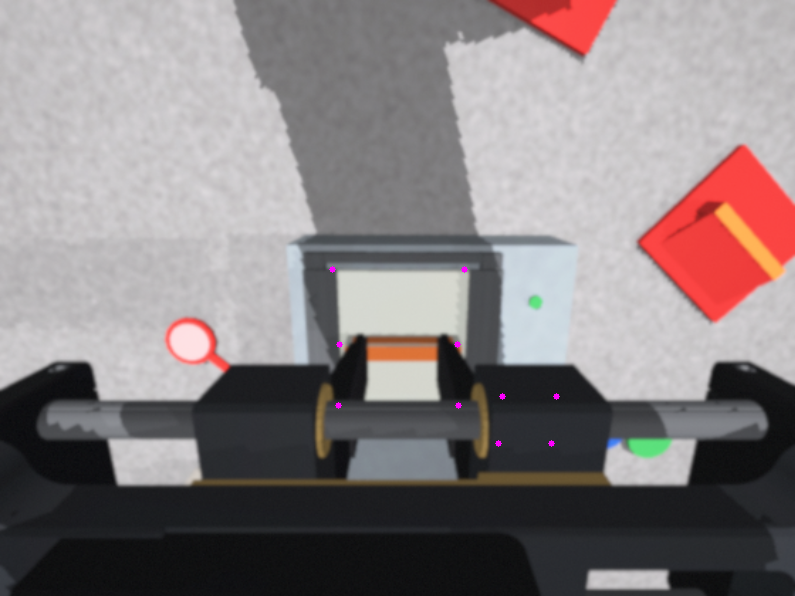

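The catch has sunk: side view shows no blue at (355,290), and the pad sits lower. The fingers are centred on the cover in the wrist view. Next, descend behind the rib.

Call:
step_arm(
  motion=[
    [0,0,0,1,0,-0.3,32],
    [0,0,0,3.5,0,-0.3,32],
    [0,0,0,5.5,0,-0.3,32],
    [0,0,0,6.4,0,-0.3,32],
    [0,0,0,6.8,0,-0.3,32],
    [0,0,0,6.8,0,-0.3,32],
  ],
)

```text
time: 5.9
position: [466.6, -19.9, 65.9]
orientation: [[0.0, 0.382, 0.924], [-0.0, 0.924, -0.382], [-1.0, 0.0, 0.0]]
wrist_force: [0.0, -0.1, -0.0]
gripper_width: 0.315
```

Run:
```python
from h import *
o=arm.get_obs();print(o["position"],o["gripper_width"],o["wrist_force"],o["time"])
a=arm.capture("side")
cv2.imwrite("pics/s3.png",cv2.resize(a[165:285,225:390],None,fx=4.8,fy=4.8,interpolation=cv2.INTER_CUBIC))
```

```text
[466.55490849 -19.9279689   65.89292266] 0.31478225142116084 [ 0.02160564 -0.05721945 -0.04566157] 5.9
```

View pics/s3.png

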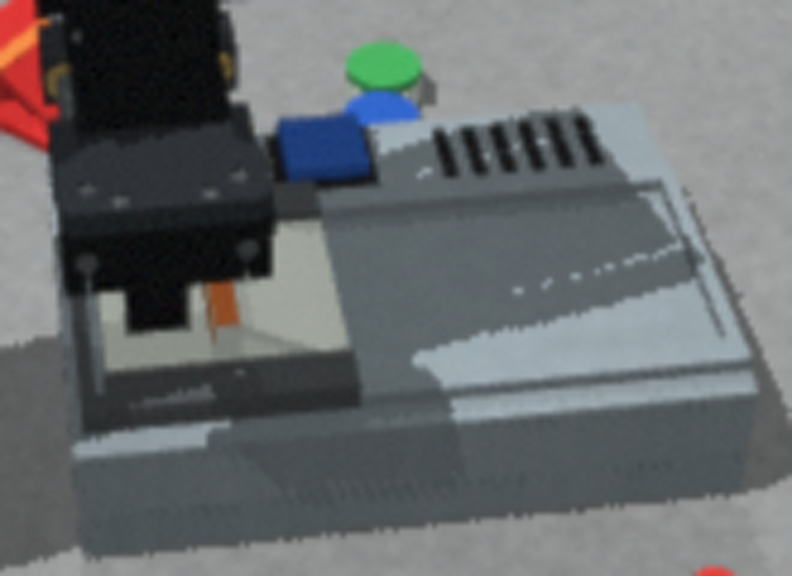

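Call:
step_arm(
  motion=[
    [0,0,0,0,0,0.5,32],
    [0,0,0,0,0,1.0,32],
    [0,0,0,0,0,1.5,32],
    [0,0,0,0,0,2.1,32],
    [0,0,0,0,0,2.8,32],
    [0,0,0,0,0,3.5,32],
  ],
)

```text
time: 6.7
position: [499.1, -33.5, 65.6]
orientation: [[-0.0, 0.382, 0.924], [-0.0, 0.924, -0.382], [-1.0, -0.0, -0.0]]
wrist_force: [-1.3, 1.3, 1.4]
gripper_width: 0.323
```

Call:
step_arm(
  motion=[
    [0,0,0,0,0,0.9,32],
    [0,0,0,0,0,1.9,32],
    [0,0,0,0,0,2.9,32],
    [0,0,0,0,0,3.9,32],
    [0,0,0,0,0,4.9,32],
    [0,0,0,0,0,5.9,32],
    [0,0,0,0,0,6.6,32],
    [0,0,0,0,0,6.9,32],
  ],
)

```text
time: 7.7
position: [562.7, -59.9, 65.7]
orientation: [[-0.0, 0.382, 0.924], [0.0, 0.924, -0.382], [-1.0, -0.0, -0.0]]
wrist_force: [-0.5, 0.4, 1.1]
gripper_width: 0.322
```

Run:
```python
from h import *
a=arm.capture("side")
cv2.imwrite("pics/s4.png",cv2.resize(a[165:285,225:390],None,fx=4.8,fy=4.8,interpolation=cv2.INTER_CUBIC))
```

```text
(no output)
```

View pics/s4.png

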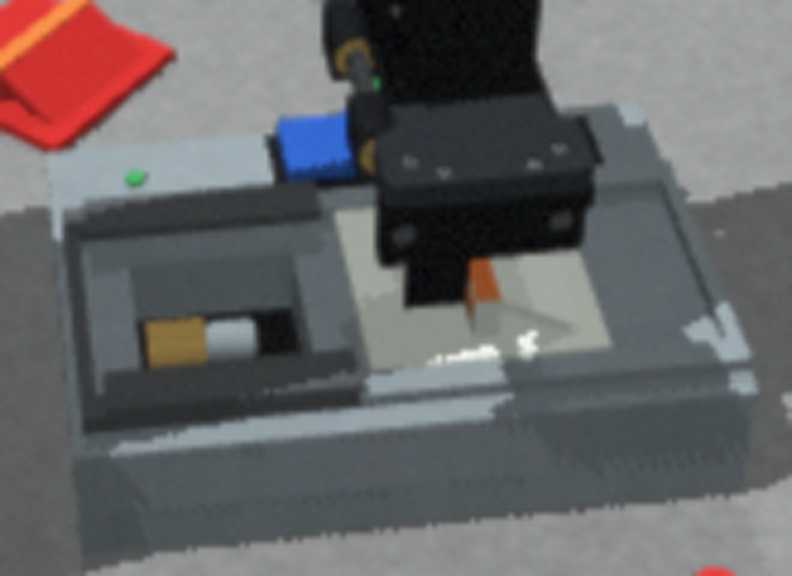

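Call:
step_arm(
  motion=[
    [0,0,0,0,0,0.5,32],
    [0,0,0,0,0,1.0,32],
    [0,0,0,0,0,1.5,32],
    [0,0,0,0,0,2.0,32],
    [0,0,0,0,0,2.3,32],
    [0,0,0,0,0,2.4,32],
    [0,0,0,0,0,2.4,32],
  ],
)

```text
time: 8.62
position: [584.7, -68.9, 65.7]
orientation: [[0.0, 0.382, 0.924], [-0.0, 0.924, -0.382], [-1.0, 0.0, 0.0]]
wrist_force: [-0.5, -0.1, 0.4]
gripper_width: 0.326
```

Call:
step_arm(
  motion=[
    [0,0,0,0,0,-0.4,32],
    [0,0,0,0,0,-1.0,32],
    [0,0,0,-1,0,-1.0,32],
    [0,0,0,-4,0,-1.0,32],
    [0,0,0,-8,0,-3.0,32],
    [0,0,0,-12,0,-8.0,32],
    [0,0,0,-14,0,-13.0,32],
    [0,0,0,-14,0,-17.0,32],
  ],
)

```text
time: 9.62
position: [427.4, -3.5, 209.1]
orientation: [[0.006, 0.382, 0.924], [-0.001, 0.924, -0.382], [-1.0, 0.002, 0.006]]
wrist_force: [0.3, 1.1, 0.6]
gripper_width: 0.322
```

Run:
```python
from h import *
o=arm.get_obs();print(o["position"],o["wrist_force"],o["time"])
a=arm.capture("side");t=arm.capture("top");w=arm.capture("wrist")
cv2.imwrite("pics/s5.png",cv2.resize(a[165:285,225:390],None,fx=4.8,fy=4.8,interpolation=cv2.INTER_CUBIC))
cv2.imwrite("pics/t5.png",cv2.resize(t[135:285,245:430],None,fx=4,fy=4,interpolation=cv2.INTER_CUBIC))
cv2.imwrite("pics/w5.png",w)
```

```text
[427.41054469  -3.47026745 209.11601439] [0.27855513 1.05253236 0.64327778] 9.625
```

View pics/s5.png

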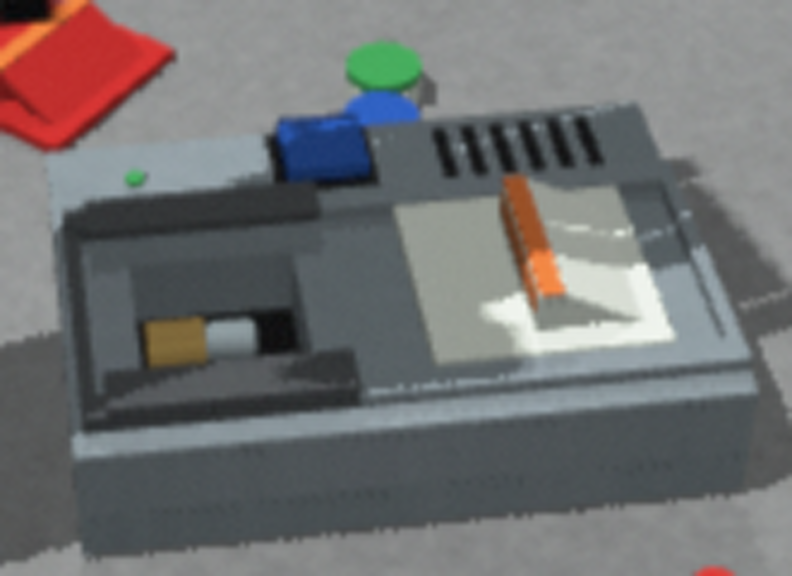

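View pics/t5.png

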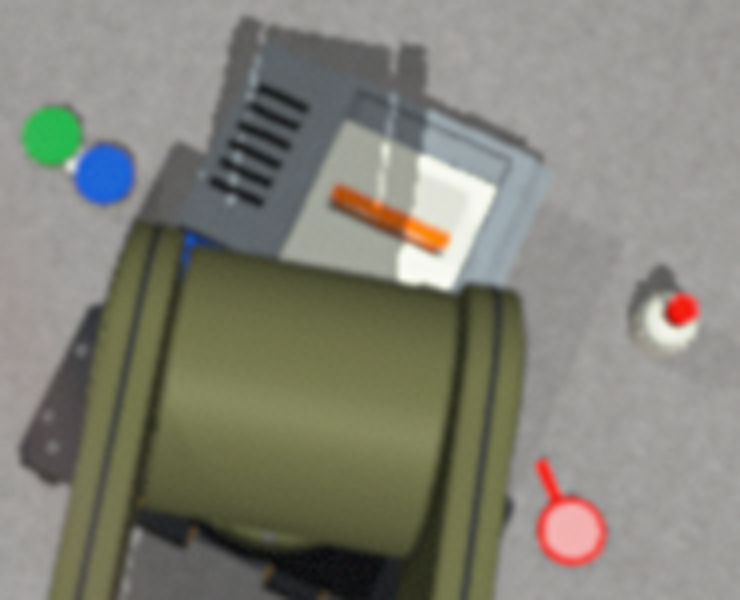

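View pics/w5.png

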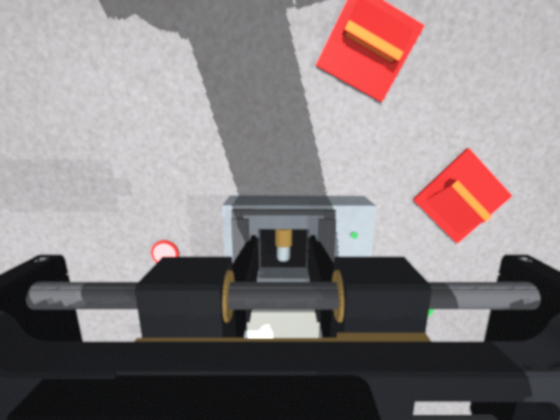

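Run:
```python
from h import *
from scipy.optimize import least_squares
S=np.array([[395,208],[438,362],[615,187],[672,340],[503,178],[530,305]])/4.8+[225,165]
C=np.array([[-45,45,61],[-45,-45,61],[45,45,61],[45,-45,61],[-5,34,79],[-5,-34,79]],float)
for box in (BOX,(550.5,-55.3,-.3954)):
  r=least_squares(lambda v:(proj("side",b2w(b2w(C,*v),*box))-S).ravel(),[50,0,0])
  print(r.x,r.fun.reshape(-1,2).round(2).tolist())
```

```text
[ 5.49213386e+01  4.61765895e-01 -1.28653733e-02] [[-0.44, -0.38], [-1.11, 0.37], [0.2, 0.19], [0.28, 0.59], [-0.5, 0.55], [1.51, -1.42]]
[ 5.36896991e+01 -3.36849050e-01 -1.01653770e-02] [[-0.44, -0.38], [-1.11, 0.37], [0.2, 0.19], [0.28, 0.59], [-0.5, 0.55], [1.51, -1.42]]
```

Call:
step_arm(
  motion=[
    [0,0,0,-1,0,0,32],
    [0,0,0,-1,0,0,32],
    [0,0,0,-1,0,0,32],
    [0,0,0,-1,0,0,32],
  ],
)

```text
time: 10.28
position: [427.6, -4.0, 215.3]
orientation: [[-0.001, 0.383, 0.924], [0.0, 0.924, -0.383], [-1.0, -0.0, -0.001]]
wrist_force: [-0.6, 0.9, -0.2]
gripper_width: 0.318
```

Run:
```python
from h import *
arm.job_done(); o=arm.get_obs(); print(o["time"],o["wrist_force"])
```

```text
the job is handed in; nothing more can be done
the job is handed in; nothing more can be done
```

The job is done and handed in at about 10.3 s, with the arm clear of everything. I pressed the blue tab down until it bottomed out, then pushed the white cover by its rib off the guides and onto the landing.

- **Tab:** it stopped at z 67.6 mm against an expected 68 mm, with about 20 N vertical force at the wrist. The side picture then showed the catch gone from the deck.
- **Cover:** in the last side picture its centre is about (54, 0) mm in the box frame and it is nearly straight, off by about -0.01 rad. The rear edge is about 29 mm past the guide ends and the front edge about 20 mm short of the end stop. It looks flat and lies between the kerbs. The pushing force I read was about 2 N.
- **Bystanders:** the bottle, lens case and trial lens show no visible movement. I judged this by eye from the pictures and did not measure it.
- **Disagreement between cameras:** the wrist camera placed the pad and cover about 3 mm further toward +y than my fit from the top and side cameras. Separate fits to those two cameras differed by about 3 mm in x. Both were well within the margins I left.
- **Not checked:** in the last top picture the arm hid the cover's rear edge, so the final cover position rests on the side picture alone.

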